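# Load a battery cell into the ramp tester and start the test

### The job

Push the black battery cell that lies at the foot of the wooden ramp up the ramp with your fingertips, slowly and without gripping or lifting it, keeping behind it so that it never rolls back or runs free, until it drops over the crest and sits in the seat against the metal stop. Once it is sitting there, press the start button on the tester's grey control box fully down and let it go. Leave the other things on the table where they are.

Things in the scene. Friction and masses are not known exactly. Their poses are not given: they have to be found in the camera images.
- cell: Battery cell, a plain solid black cylinder 32 mm in diameter and 70 mm long with bright steel ends and a narrow white band near one end, about 145 g. Its sleeve is smooth (friction about 0.35) and it rolls freely. It lies across the foot of the ramp against the foot lip. Origin at its centre, on its axis; its y axis is the cylinder's axis, its x and z axes turn as it rolls.
- deck: Running surface of the ramp, a wooden board at a slope of 0.14 rad (8 degrees), 78 mm wide. Origin on its upper surface, mid-width, at the inner face of the foot lip, 18 mm above the table; x runs up the slope, y across, z square to the surface. It ends at the crest, x = 165 mm. The cell lying at the foot has its axis at x = 12.5, z = 16 mm. Released anywhere below the crest, the cell rolls back down.
- seat (a point): Where the centre of the seated cell belongs: in deck coordinates x = 183, z = 11 mm. Frame level: x horizontal uphill, y along the cell axis, z up. The stop's upright face is 16 mm beyond this point, its top 20 mm above it; the seat's side posts reach up to its height. A cell past the crest rolls the last few mm to the stop by itself and stays, 2.5 mm lower than on the crest.
- ramp: Whole ramp fixture, fixed to the table: plywood base 245 x 110 x 8 mm (x = -136 to 108 mm), ramp, aluminium stop. Origin on the table, mid-width; x uphill, z up. Foot lip: 6 mm thick, 6 mm high above the deck surface, nothing higher behind it. Side guides: 6 mm thick, inner faces 39 mm either side of the middle, 10 mm high above the deck surface.
- tester: Grey control box 100 x 120 x 42 mm, fixed to the table, with a dark display and one start button on top. Origin at the centre of its underside; z up.
- start_top (a point): Centre of the top face of the round white start button (28 mm in diameter) in its black housing on the control box. It is pressed straight down.
- start (a joint): Travel of the start button in m: 0 released, 0.006 fully down (about 5 N). It springs back when let go.
- thin_a: Thin grey battery cell standing upright beside the ramp, 18 mm in diameter, 66 mm tall, a bystander. Origin at the centre of its underside.
- thin_b: Another such thin grey cell, 18 x 66 mm, standing upright on the other side of the ramp, a bystander. Origin at the centre of its underside.
- propeller: Two-bladed propeller 128 mm long along its x, 7 mm high, lying on the table, a bystander. Origin at the centre of its underside.
- screwdriver: Small screwdriver 150 mm long, lying along its x, a bystander. Origin near its middle, on the table.
- motor: Small round drone motor, 29 mm in diameter, 32 mm tall with its shaft, standing on the table, a bystander. Origin at the centre of its underside.
- guard: Clear plastic guard ring, 160 mm outside diameter, 18 mm high, a bystander. Origin at its centre on the table.
- jar: Small jar, 44 mm in diameter, 50 mm tall, a bystander. Origin at the centre of its underside.
- tray: Black small-parts tray 90 x 130 x 30 mm, a bystander. Origin at the centre of its underside.
There are look-alikes about, which are no part of the job. Of the things like the cell, leave any that is turquoise or yellow; of the rest the smaller one is meant.

How it is judged (in metres and radians):
On the way, in this order (a step that is already met when the one before it is completed fails the run):
1. the cell sits in the seat against the stop (x of cell in the frame of seat between -0.004 and 0.004 m and y of cell in the frame of seat between -0.008 and 0.008 m and z of cell in the frame of seat between -0.004 and 0.004 m and angle between the y axis of cell and the y axis of seat, either way round below 0.12 rad and linear speed of cell below 0.03 m/s), for 0.3 s.
2. the start button is pressed fully down with the cell seated (all of step 1 and value of joint start above 0.0045 m), for 0.05 s.
At the end, for the whole second after the job is handed in: The cell rests in the seat: its centre within 4 mm of the seat point along the ramp and in height, within 8 mm across, its axis square to the ramp within 0.12 rad, at rest (under 0.03 m/s); the start button is released (under 1.5 mm) (all of step 1 and value of joint start below 0.0015 m); the robot touches nothing.
It fails at once if the cell runs free on the ramp: faster than 0.18 m/s between 20 and 150 mm up the slope with no finger touching it (x of cell in the frame of deck between 0.02 and 0.15 m and linear speed of cell above 0.18 m/s and contact force between the fingers and cell below 0.01 N).
It fails at once if the cell is gripped or jammed hard (more than 30 N between fingers and cell) (contact force between the fingers and cell above 30 N).
It fails at once if the cell is lifted (its axis more than 26 mm from the plane of the deck instead of 16) or leaves the ramp (z of cell in the frame of deck above 0.026 m or z of cell in the frame of deck below 0 m or x of cell in the frame of deck below 0 m or y of cell in the frame of deck below -0.02 m or y of cell in the frame of deck above 0.02 m).
It fails at once if the start button is pressed before the cell has reached the seat (value of joint start above 0.003 m and x of cell in the frame of deck below 0.175 m).
It fails at once if another thing on the table is moved more than 15 mm, or a thin cell is knocked over (distance of any of thin_a, thin_b, propeller, screwdriver, motor, guard, jar, tray from where it was at the start of the episode above 0.015 m or angle between any of thin_a, thin_b's own z axis and vertical above 0.5 rad).
It also fails if it takes over 54 s, if anything falls off the work surface, if the arm or the gripper's body presses on something with over 40 N, if the wrist force passes 120 N, or if a joint passes its speed limit or range.

### The arm

A 7-joint arm with a two-finger parallel gripper is mounted at the origin on the work surface. World frame = base frame: x ahead of the robot, y to its left, z up, the work surface at z = 0. Lengths are in m, angles in degrees, forces in N, time in s.
With the tool pointing down it reaches from about 0.425 to 0.875 m from the base axis. Payload 4.7 kg.
Tool frame: the origin (TCP) lies at the very end of the fingers, on their centre line; the grasp point (between the pads) lies 19 mm behind it; z points along the fingers, y is the line along which they close (so a half turn about z gives the same grasp; the last joint's range is limited). The gripper opens to 87 mm and grips with 3 to 60 N. Pads are 19 mm wide; open, the fingers measure 117 mm over their backs; the gripper's body (75 mm by 190 mm) begins 51 mm behind the grasp point.
Start: joints at [71.912, 18.392, -4.016, 83.108, 1.295, 78.541, -3.26], TCP at [0.21, -0.615, 0.223] pointing down, gripper open.
Joint ranges: [-163.93, 163.93], [-17.29, 119.83], [-79.2, 71.16], [3.27, 140.29], [-89.18, 269.18], [5.43, 117.66], [-154.24, 154.24]. Speed limits (degrees/s): [147.25, 147.25, 180, 180, 180, 180, 180].

### API

Orientations are given as [roll, pitch, yaw] about the fixed x, y, z axes, in that order (R = Rz(yaw) Ry(pitch) Rx(roll)).
In Python, from cell import get_obs, read_camera, sign_off, silhouettes gives the robot as it stands.
- The arm moves only by the tool play_rows, never from a script. Its argument "steps" is a list that holds one entry, the list of rows, each a list of 7 numbers: the shift along the tool's x, y, z in m, then the turn, a rotation vector about the tool's x, y, z in rad, then the finger opening in m, from 0 to 0.087. A call has 1 to 12 rows; each row shifts and turns the commanded pose from where the row before left it, along the tool's axes as they then stand; what a row does not reach is not made up. A row lasts 1/10 s, in which the tool goes at most 50 mm and 8.59 degrees, less where a joint would pass 70% of its speed; a pose out of reach is approached as far as the arm can. A call is refused whole if a number of a shift passes 0.05 or a number of a turn 0.15, either way. A call with a gripper value outside its range is refused whole. The fingers move at their own pace and stop on an object; "force" is the grip in N (left out, the last holds). Time passes only in rows, so rows that do not move let the fingers close. It gives the time, the measured TCP pose, the force, the opening and the grip force at its end, in the units of the state.
- get_obs(): the state, without advancing time (a new reading comes with each control period).
- read_camera(name): name is "side" or "top"; returns a dict with "frame" (420x560x3 uint8, red, green, blue), "intrinsics" (3x3 intrinsics, pixels), "view" (4x4, takes a point from world to camera coordinates). Camera axes: x right, y up, looking along -z (the intrinsics and any distortion apply to the point x, -y, -z); pixel columns grow to the right and rows downward; lengths in m; the calibration is good to about 2 mm. A picture is of the moment at which its call begins. There is no depth.
- sign_off(): hands the job in; it is judged then, once.
Trained networks look in the newest picture that a camera, given by its name, has taken for a name from the list of things; names that differ only in an ending like _2 or _b are one class to them, and where a whole thing is asked for, a point or a joint stands for the part that bears it (a point fixed in the world has none). Each returns a list of dicts, best first, with "p" (0 to 1); they miss things now and then, are a little off and sometimes report something else, mostly with a low value. They report only what shows in the picture. A call takes as long as a camera call. They do not tell look-alikes from the thing itself.
- silhouettes(camera, name): "pixels" (420x560 bool, what is visible of it) and "extent" ([left, top, right, bottom] in pixels, round what is visible of it).
The state is a dict: "time_s": time; "qpos": joint angles; "joint_velocities": joint speeds; "effort": joint torques, N m; "tool_pos": TCP position; "tool_rot": TCP orientation; "force": force on the tool from outside, world axes, zero at the start; "wrist_torque": the same for the moment, N m; "grip_width": finger opening in m; "grasp_force": force on a finger pad.
Only numpy, scipy, OpenCV 4.12 (cv2) and the standard library are available. Lean on these libraries where they do the work, as an engineer would, in place of code of your own. Each camera call takes 0.05 s, during which the arm holds its last target. There are 200 camera calls.

## Working session

There is one attempt and no reset: what is moved stays moved. The work goes in short steps, Python scripts to look and compute and a tool call to move; the robot and the scene stay as the last step left them, time stands still between calls to the robot, and variables do not carry over. Pictures are saved under pics/ and viewed, at most 10 in all, crops included, and the job is handed in when it is done.

Besides the shell and the picture viewer there is one more tool, called after "Call:" as name([rows], argument=value, ...), one row to a line, values as JSON. play_rows: Moves the arm, as the interface text tells. Its arguments: {"type":"object","properties":{"steps":{"type":"array","items":{"type":"array","items":{"type":"array","items":{"type":"number"}}}},"force":{"type":"number"}},"required":["steps"]}

```bash
mkdir -p pics; cat > h.py <<'E'
import numpy as np, cv2
from cell import get_obs, read_camera, sign_off, silhouettes
def shot(n,fn=None):
    c=read_camera(n)
    if fn: cv2.imwrite('pics/'+fn,cv2.cvtColor(c['frame'],cv2.COLOR_RGB2BGR))
    return c
def proj(c,P):
    P=np.atleast_2d(P); q=P@c['view'][:3,:3].T+c['view'][:3,3]
    q=q*[1,-1,-1]; u=q@c['intrinsics'].T
    return u[:,:2]/u[:,2:]
def back(c,uv,z):
    R=c['view'][:3,:3];t=c['view'][:3,3];o=-R.T@t
    uv=np.atleast_2d(uv).astype(float)
    d=np.c_[uv,np.ones(len(uv))]@np.linalg.inv(c['intrinsics']).T*[1,-1,-1]@R
    return o+d*((z-o[2])/d[:,2])[:,None]
E
python3 - <<'E'
from h import *
for n in('top','side'):
    c=shot(n,n+'0.png')
    print(n,[k for k in c],np.round(-c['view'][:3,:3].T@c['view'][:3,3],3),c['intrinsics'].round(1).tolist())
    for o in('cell','ramp','deck','tester','start_top','thin_a'):
        print(o,[(round(float(s['p']),2),[int(x) for x in s['extent']]) for s in silhouettes(n,o)])
print(get_obs())
E
```

```text
top ['frame', 'intrinsics', 'view'] [0.456 0.027 1.173] [[485.2, 0.0, 272.9], [0.0, 485.2, 207.3], [0.0, 0.0, 1.0]]
cell [(0.97, [358, 248, 391, 278]), (0.95, [321, 287, 351, 332]), (0.9, [311, 123, 357, 153]), (0.71, [308, 228, 332, 259])]
ramp [(0.85, [234, 176, 343, 269])]
deck [(0.63, [258, 195, 335, 263]), (0.58, [384, 186, 443, 231])]
tester [(0.9, [385, 187, 444, 235]), (0.38, [237, 175, 345, 268])]
start_top [(0.24, [234, 178, 344, 268])]
thin_a [(0.6, [238, 237, 249, 240]), (0.44, [297, 174, 304, 187])]
side ['frame', 'intrinsics', 'view'] [0.18  1.065 0.794] [[441.5, 0.0, 285.0], [0.0, 441.5, 210.0], [0.0, 0.0, 1.0]]
cell [(0.77, [330, 187, 347, 198]), (0.75, [305, 196, 326, 212]), (0.73, [351, 198, 380, 219]), (0.59, [230, 175, 259, 197])]
ramp [(0.66, [251, 198, 330, 243])]
deck [(0.95, [272, 199, 327, 227]), (0.58, [306, 194, 326, 215])]
tester [(0.6, [291, 157, 327, 187])]
start_top [(0.26, [131, 289, 203, 349])]
thin_a [(0.59, [362, 172, 373, 189]), (0.5, [288, 225, 299, 247])]
{'time_s': 0.7, 'qpos': array([71.90975163, 18.38788771, -4.01634177, 83.10534446,  1.29441418,
       78.5434483 , -3.26094172]), 'joint_velocities': array([ 0.03964577, -0.09337394, -0.08217395,  0.00503737, -0.04639376,
        0.07937733,  0.0088242 ]), 'effort': array([ 2.09704058e-04, -4.90951180e+01, -4.02854886e-01, -3.12708950e+01,
       -6.40762132e-02,  3.37090669e-02,  6.23123206e-07]), 'tool_pos': array([ 0.21051172, -0.61499275,  0.2226517 ]), 'tool_rot': array([1.79991579e+02, 2.16676703e-03, 1.88981668e+01]), 'force': array([-0.42960359,  0.43562995,  0.17153765]), 'wrist_torque': array([ 0.01332503,  0.03521326, -0.05497621]), 'grasp_force': 0.0, 'grip_width': 0.0868498224116778}
```

```bash
python3 - <<'E'
import cv2
a=cv2.imread('pics/top0.png')[100:340,180:460]; cv2.imwrite('pics/t1.png',cv2.resize(a,None,fx=2.5,fy=2.5,interpolation=2))
a=cv2.imread('pics/side0.png')[130:290,200:420]; cv2.imwrite('pics/s1.png',cv2.resize(a,None,fx=3.5,fy=3.5,interpolation=2))
E
```

```text
(no output)
```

View pics/t1.png

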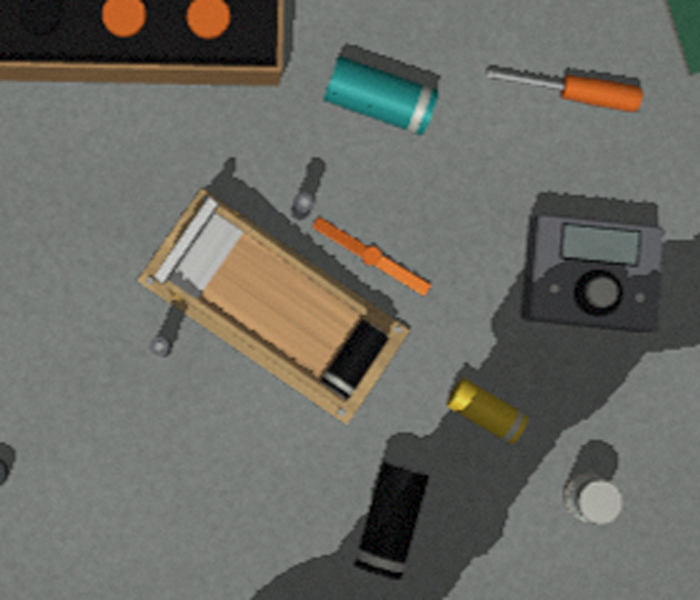

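View pics/s1.png

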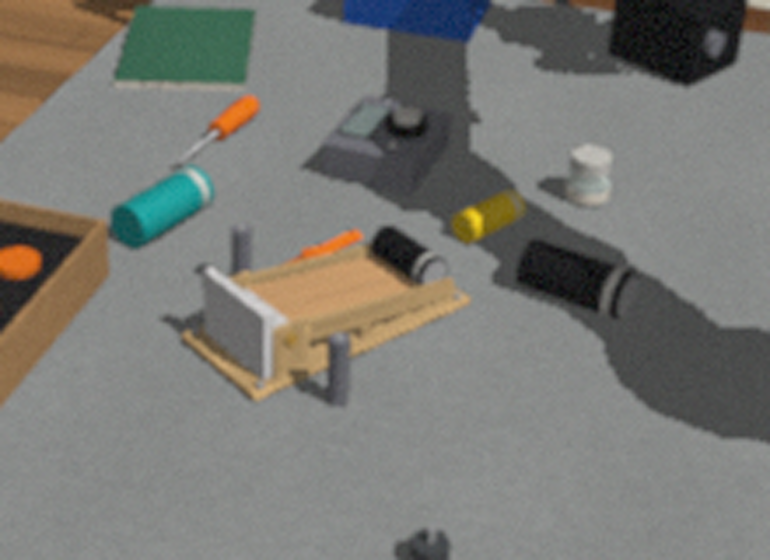

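```bash
cat > fit.py <<'E'
from h import *
from scipy.optimize import least_squares
top=read_camera('top');side=read_camera('side')
al=.14
def deckpt(p,x,y,z):  # deck coords -> world, p=(X,Y,yaw) of deck origin
    h=x*np.cos(al)-z*np.sin(al); v=.018+x*np.sin(al)+z*np.cos(al)
    return lvl(p,h,y,v)
def lvl(p,h,y,v):
    c,s=np.cos(p[2]),np.sin(p[2]); return np.array([p[0]+c*h-s*y,p[1]+s*h+c*y,v])
E
python3 - <<'E'
from fit import *
print(top['view'].round(3).tolist())
full=lambda x,y:np.array([(x+.5)/2.5-.5+180,(y+.5)/2.5-.5+100])
m=[s for s in silhouettes('top','cell') if abs(s['extent'][0]-308)<5][0]['pixels']
ys,xs=np.nonzero(m); cc=np.array([xs.mean(),ys.mean()]); print('cellpix',cc,m.sum())
cw=back(top,cc,.0356)[0]
# uphill guess: toward stop in image
st=back(top,full(187,240),.0744)[0]
yaw0=np.arctan2(*(st-cw)[1::-1]); print('cell',cw,'stop',st,np.degrees(yaw0),np.linalg.norm((st-cw)[:2]))
obs=[full(408,328),full(348,422),full(138,280),full(215,200),full(158,280),cc]
def pred(q):
    p=q[:3];d=q[3]
    # lateral sign: image; left/right assigned by yaw
    P=[lvl(p,d-.136,-.055*sg,.008),lvl(p,d-.136,.055*sg,.008),lvl(p,d+.108,.055*sg,.008),
       lvl(p,.17967+.016+.002,-.039*sg,.0744),lvl(p,.17967+.018,.039*sg,.0744),deckpt(p,.0125,0,.016)]
    return proj(top,np.array(P))
for sg in(1,-1):
    r=least_squares(lambda q:(pred(q)-obs).ravel(),[cw[0],cw[1],yaw0,.1],loss='soft_l1')
    print(sg,r.cost,r.x,np.degrees(r.x[2])); print((pred(r.x)-obs).round(1).tolist())
for n,c in(('top',top),('side',side)):
  for s in silhouettes(n,'tester')[:1]:
    ys,xs=np.nonzero(s['pixels']); print(n,'tester',back(c,[xs.mean(),ys.mean()],.042))
b=full(600,292); print('button',back(top,b,.05))
bs=np.array([(407+.5)/3.5-.5+200,(119+.5)/3.5-.5+130]); print('side btn',back(side,bs,.05),back(side,bs,.06))
for z in(.042,.05,.055,.06): print(z,proj(side,back(top,b,z)),bs)
E
```

```text
[[0.017, -1.0, 0.006, 0.012], [0.997, 0.018, 0.077, -0.545], [-0.077, 0.005, 0.997, -1.135], [0.0, 0.0, 0.0, 1.0]]
cellpix [320.86308068 243.8606357 ] 409
cell [ 0.45988963 -0.09211859  0.0356    ] stop [0.5663744 0.064103  0.0744   ] 55.72062373735987 0.18906133807867512
1 6.036504293714352 [ 0.45736658 -0.1015946   0.98996714  0.11452686] 56.72093926058624
[[0.9, 0.2], [-0.6, 0.7], [-0.8, 0.0], [-1.3, 2.2], [2.1, -1.6], [0.4, -1.3]]
-1 208.25560842992698 [ 0.46377724 -0.10312792  1.44837921  0.11615763] 82.98601573123956
[[-13.4, 35.5], [16.5, -47.7], [0.1, -5.1], [-27.2, 67.4], [0.6, 1.2], [0.4, -2.2]]
top tester [[ 0.54530416 -0.31374187  0.042     ]]
side tester [[ 0.54239059 -0.27860805  0.042     ]]
button [[ 0.52724208 -0.31971041  0.05      ]]
side btn [[ 0.53142387 -0.32411759  0.05      ]] [[ 0.52670187 -0.30544202  0.06      ]]
0.042 [[316.63706803 166.00493623]] [315.92857143 163.64285714]
0.05 [[316.70973087 164.36460841]] [315.92857143 163.64285714]
0.055 [[316.75544663 163.33259762]] [315.92857143 163.64285714]
0.06 [[316.80139645 162.29530329]] [315.92857143 163.64285714]
```

```bash
python3 - <<'E'
from fit import *
full=lambda x,y:np.array([(x+.5)/2.5-.5+180,(y+.5)/2.5-.5+100])
obs=[full(408,328),full(348,422),full(138,280),full(215,200),full(158,280),full(357,357)]
def pred(q):
    p=q[:3];d=q[3];w=q[4]
    return proj(top,np.array([lvl(p,d-.136,-.055,.008),lvl(p,d-.136,.055,.008),lvl(p,d+.108,.055,.008),
       lvl(p,.17967+.018,-w,.0744),lvl(p,.17967+.018,w,.0744),deckpt(p,.0125,0,.016)]))
r=least_squares(lambda q:(pred(q)-obs).ravel(),[.457,-.1,.99,.1,.045],loss='soft_l1')
q=r.x;p=q[:3];print(q,np.degrees(q[2]));print((pred(q)-obs).round(1).tolist())
np.save('p.npy',p)
ims=[]
for c,(x0,y0,w,h,f) in((top,(225,165,130,115,6)),(side,(240,180,110,75,6))):
    im=cv2.cvtColor(c['frame'],cv2.COLOR_RGB2BGR)[y0:y0+h,x0:x0+w]
    im=cv2.resize(im,None,fx=f,fy=f,interpolation=2)
    def pl(P,col):
        u=(((proj(c,np.array(P))-[x0,y0]+.5)*f)).astype(np.int32); cv2.polylines(im,[u],False,col,1)
    d=q[3]
    pl([lvl(p,d+a,b,.008) for a,b in((-.136,-.055),(-.136,.055),(.108,.055),(.108,-.055),(-.136,-.055))],(0,255,0))
    pl([deckpt(p,a,b,0) for a,b in((0,-.039),(0,.039),(.165,.039),(.165,-.039),(0,-.039))],(255,0,0))
    for t in np.linspace(0,2*np.pi,9): pl([deckpt(p,.0125+.016*np.cos(t),b,.016+.016*np.sin(t)) for b in(-.035,.035)],(0,0,255))
    pl([lvl(p,.17967+.016,b,z) for b,z in((-.045,.0344),(-.045,.0744),(.045,.0744),(.045,.0344))],(255,0,255))
    cv2.imwrite('pics/o%d.png'%len(ims),im[:600,:800]); ims.append(1)
E
```

```text
[ 0.45831808 -0.10216247  0.99353976  0.11437221  0.04469796] 56.92563526830989
[[1.1, -0.2], [-0.3, 0.3], [-0.6, -0.0], [0.1, -0.1], [0.8, 0.3], [-1.0, -0.3]]
```

View pics/o0.png

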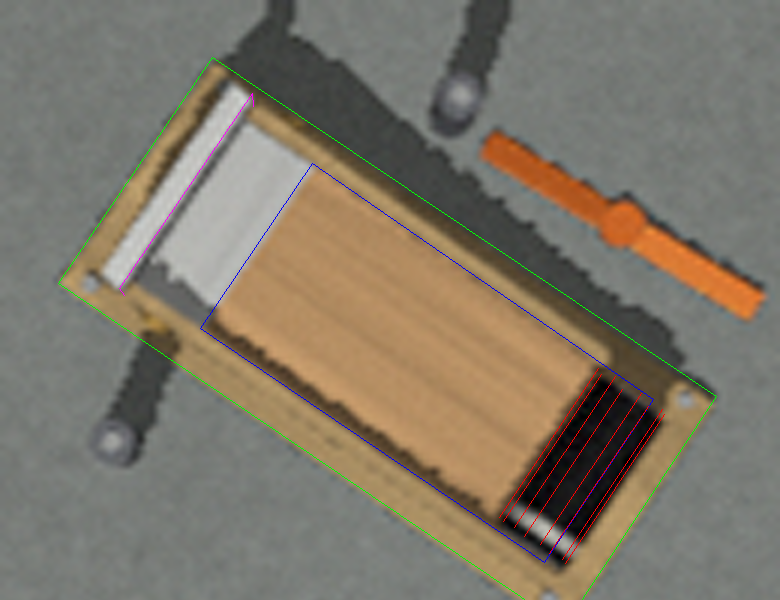

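View pics/o1.png

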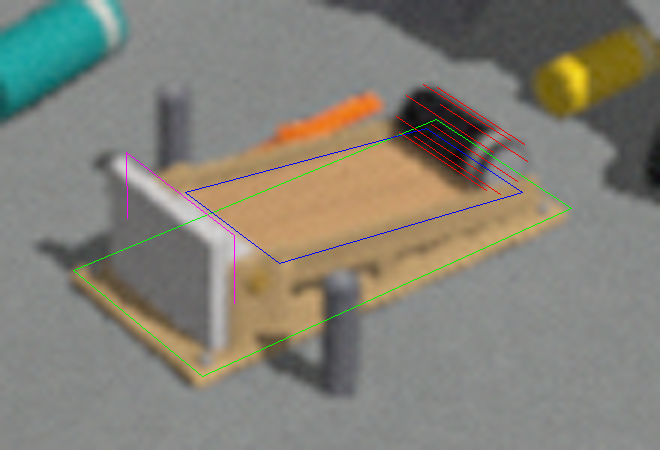

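```bash
cat > rel.py <<'E'
from h import *
from fit import deckpt
from scipy.spatial.transform import Rotation as Ro
p=np.load('p.npy')
def rel(T,yaw):
    o=get_obs(); R=Ro.from_euler('xyz',o['tool_rot'],degrees=True)
    G=Ro.from_euler('xyz',[180,0,yaw],degrees=True)
    print('pos',o['tool_pos'].round(4),o['tool_rot'].round(2),'t',round(o['time_s'],2),'F',o['force'].round(2))
    print('target',np.round(T,4),'rot',(R.inv()*G).as_rotvec().round(4),'d now',R.inv().apply(T-o['tool_pos']).round(4),'d after turn',G.inv().apply(T-o['tool_pos']).round(4))
E
python3 - <<'E'
from rel import *
rel(deckpt(p,-.035,0,.0125),56.9)
E
```

```text
pos [ 0.2105 -0.615   0.2226] [179.99   0.    18.9 ] t 1.15 F [ 0.29 -1.55 -0.09]
target [ 0.4385 -0.1327  0.0255] rot [ 1.000e-04  1.000e-04 -6.633e-01] d now [ 0.3719 -0.3825  0.1971] d after turn [ 0.5286 -0.0724  0.1971]
```

Call:
play_rows([
  [[0, 0, 0, 0, 0, -0.1327, 0.04], [0, 0, 0, 0, 0, -0.1327, 0.04], [0, 0, 0, 0, 0, -0.1327, 0.04], [0, 0, 0, 0, 0, -0.1327, 0.04], [0, 0, 0, 0, 0, -0.1327, 0.04], [0.044, -0.006, 0, 0, 0, 0, 0.04], [0.044, -0.006, 0, 0, 0, 0, 0.04], [0.044, -0.006, 0, 0, 0, 0, 0.04], [0.044, -0.006, 0, 0, 0, 0, 0.04], [0.044, -0.006, 0, 0, 0, 0, 0.04], [0.044, -0.006, 0, 0, 0, 0, 0.04], [0.044, -0.006, 0, 0, 0, 0, 0.04]],
])

```text
time_s: 2.35
tool_pos: [0.344, -0.3323, 0.2228]
tool_rot: [180.0, 0.0, 56.9]
force: [1.2, 0.1, -0.1]
grip_width: 0.0397
grasp_force: 0.0
```

Call:
play_rows([
  [[0.044, -0.006, 0, 0, 0, 0, 0.04], [0.044, -0.006, 0, 0, 0, 0, 0.04], [0.044, -0.006, 0, 0, 0, 0, 0.04], [0.044, -0.006, 0, 0, 0, 0, 0.04], [0.022, -0.003, 0.02, 0, 0, 0, 0.04], [0.02, -0.003, 0.03, 0, 0, 0, 0.04], [0.004, 0, 0.03, 0, 0, 0, 0.04], [0, 0, 0.03, 0, 0, 0, 0.04], [0, 0, 0, 0, 0, 0, 0.04], [0, 0, 0, 0, 0, 0, 0.04]],
])

```text
time_s: 3.35
tool_pos: [0.4395, -0.1317, 0.113]
tool_rot: [-180.0, -0.0, 56.9]
force: [-0.1, -0.5, -0.3]
grip_width: 0.0399
grasp_force: 0.0
```

```bash
python3 - <<'E'
from rel import *
rel(deckpt(p,-.035,0,.0125),56.9)
E
```

```text
pos [ 0.4407 -0.1322  0.1143] [ 1.7984e+02 -2.0000e-02  5.6880e+01] t 3.45 F [-0.22  0.09  0.25]
target [ 0.4385 -0.1327  0.0255] rot [ 0.0028 -0.0004 -0.0003] d now [-0.0016 -0.0019  0.0888] d after turn [-0.0016 -0.0017  0.0888]
```

Call:
play_rows([
  [[-0.001, -0.001, 0.03, 0, 0, 0, 0.04], [0, 0, 0.03, 0, 0, 0, 0.04], [0, 0, 0.013, 0, 0, 0, 0.04], [0, 0, 0.009, 0, 0, 0, 0.04], [0, 0, 0, 0, 0, 0, 0.04], [0, 0, 0, 0, 0, 0, 0.04]],
])

```text
time_s: 4.05
tool_pos: [0.4391, -0.1323, 0.0316]
tool_rot: [179.9, -0.0, 56.9]
force: [-0.2, -0.1, 0.5]
grip_width: 0.0401
grasp_force: 0.0
```

```bash
python3 - <<'E'
from rel import *
rel(deckpt(p,-.013,0,.0125),56.9)
for n,(x0,y0,w,h,f) in(('side',(280,150,110,80,6)),):
    c=shot(n); im=cv2.cvtColor(c['frame'],cv2.COLOR_RGB2BGR)[y0:y0+h,x0:x0+w]
    cv2.imwrite('pics/d_%s.png'%n,cv2.resize(im,None,fx=f,fy=f,interpolation=2))
E
```

```text
pos [ 0.4392 -0.1323  0.0317] [ 1.7987e+02 -1.0000e-02  5.6910e+01] t 4.15 F [ 0.38  0.13 -0.8 ]
target [ 0.4503 -0.1144  0.0286] rot [ 0.0023 -0.0002  0.0002] d now [ 0.0211 -0.0005  0.0032] d after turn [ 0.0211 -0.0005  0.0032]
```

View pics/d_side.png

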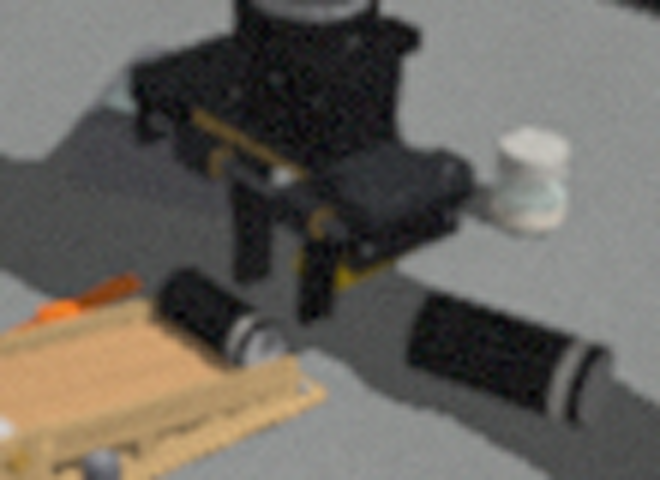

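Call:
play_rows([
  [[0.003, 0, 0.001, 0, 0, 0, 0.04], [0.003, 0, 0.0005, 0, 0, 0, 0.04], [0.003, 0, 0, 0, 0, 0, 0.04], [0.003, 0, 0, 0, 0, 0, 0.04], [0.003, 0, 0, 0, 0, 0, 0.04], [0.0025, 0, 0, 0, 0, 0, 0.04], [0.0025, 0, 0, 0, 0, 0, 0.04], [0.0025, 0, -0.0003, 0, 0, 0, 0.04], [0.0025, 0, -0.00035, 0, 0, 0, 0.04], [0.0025, 0, -0.00035, 0, 0, 0, 0.04], [0.0025, 0, -0.00035, 0, 0, 0, 0.04], [0.0025, 0, -0.00035, 0, 0, 0, 0.04]],
])

```text
time_s: 5.4
tool_pos: [0.456, -0.1046, 0.0308]
tool_rot: [180.0, 0.0, 56.9]
force: [-0.7, -0.1, 0.6]
grip_width: 0.04
grasp_force: 0.4
```

```bash
cat > chk.py <<'E'
from rel import *
def chk(x,fn):
    rel(deckpt(p,x,0,.0135),56.9)
    o=get_obs()['tool_pos']; h=(o[:2]-p[:2])@[np.cos(p[2]),np.sin(p[2])]; print('h of TCP',h.round(4),'lat',((o[:2]-p[:2])@[-np.sin(p[2]),np.cos(p[2])]).round(4))
    x0,y0,w,h_,f=225,130,140,150,4
    ims=[]
    for n,(x0,y0,w,h_) in(('top',(225,165,130,115)),('side',(240,150,110,93))):
        c=shot(n); im=cv2.cvtColor(c['frame'],cv2.COLOR_RGB2BGR)[y0:y0+h_,x0:x0+w]
        ims.append(cv2.resize(im,(390,345),interpolation=2))
    cv2.imwrite('pics/'+fn,np.hstack(ims))
E
python3 -c "
from chk import *
chk(0,'c1.png')"
```

```text
pos [ 0.4562 -0.1042  0.0308] [ 1.7999e+02 -3.0000e-02  5.6950e+01] t 5.5 F [0.29 0.33 0.01]
target [ 0.4573 -0.1037  0.0314] rot [ 0.0002 -0.0005  0.0008] d now [ 0.001   0.0007 -0.0005] d after turn [ 0.001   0.0007 -0.0005]
h of TCP -0.0028 lat 0.0007
```

View pics/c1.png

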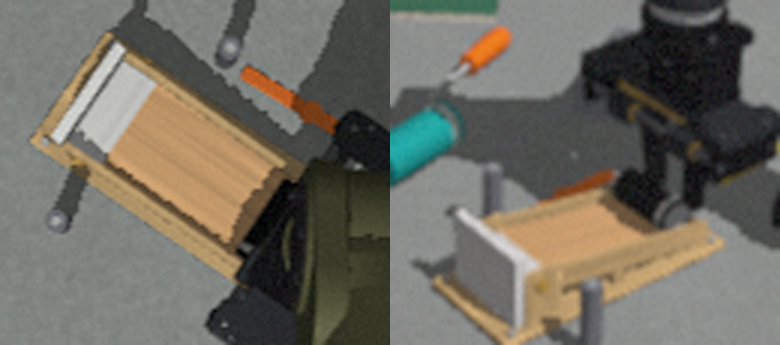

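Call:
play_rows([
  [[0.002, 0, -0.0003, 0, 0, 0, 0.04], [0.0035, 0, -0.0005, 0, 0, 0, 0.04], [0.0035, 0, -0.0005, 0, 0, 0, 0.04], [0.0035, 0, -0.0005, 0, 0, 0, 0.04], [0.0035, 0, -0.0005, 0, 0, 0, 0.04], [0.0035, 0, -0.0005, 0, 0, 0, 0.04], [0.0035, 0, -0.0005, 0, 0, 0, 0.04], [0.0035, 0, -0.0005, 0, 0, 0, 0.04], [0.0035, 0, -0.0005, 0, 0, 0, 0.04], [0.003, 0, -0.0004, 0, 0, 0, 0.04], [0.002, 0, -0.0003, 0, 0, 0, 0.04], [0.001, 0, -0.0001, 0, 0, 0, 0.04]],
])

```text
time_s: 6.8
tool_pos: [0.4756, -0.0743, 0.0359]
tool_rot: [180.0, -0.0, 56.9]
force: [-0.8, 0.1, 0.2]
grip_width: 0.0401
grasp_force: 0.4
```

```bash
python3 -c "
from chk import *
chk(.035,'c2.png')"
```

```text
pos [ 0.4756 -0.0743  0.0358] [ 1.800e+02 -1.000e-02  5.692e+01] t 6.9 F [ 0.21 -0.55 -1.41]
target [ 0.4762 -0.0747  0.0363] rot [ 0.     -0.0002  0.0004] d now [ 0.      0.0007 -0.0004] d after turn [ 0.      0.0007 -0.0004]
h of TCP 0.0328 lat 0.0007
```

View pics/c2.png

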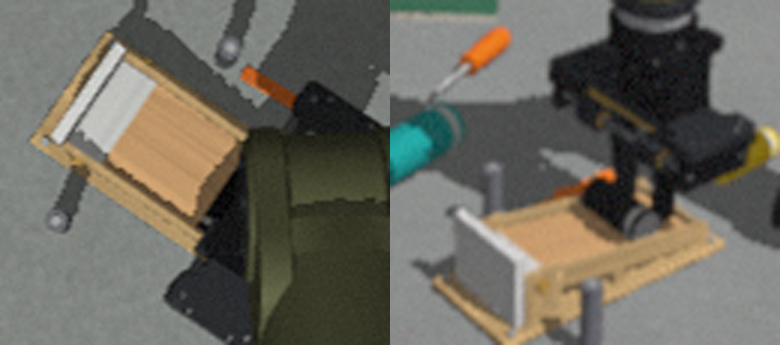

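Call:
play_rows([
  [[0.002, 0, -0.0003, 0, 0, 0, 0.04], [0.0035, 0, -0.0005, 0, 0, 0, 0.04], [0.0035, 0, -0.0005, 0, 0, 0, 0.04], [0.0035, 0, -0.0005, 0, 0, 0, 0.04], [0.0035, 0, -0.0005, 0, 0, 0, 0.04], [0.0035, 0, -0.0005, 0, 0, 0, 0.04], [0.0035, 0, -0.0005, 0, 0, 0, 0.04], [0.0035, 0, -0.0005, 0, 0, 0, 0.04], [0.0035, 0, -0.0005, 0, 0, 0, 0.04], [0.003, 0, -0.0004, 0, 0, 0, 0.04], [0.002, 0, -0.0003, 0, 0, 0, 0.04], [0.001, 0, -0.0001, 0, 0, 0, 0.04]],
])

```text
time_s: 8.2
tool_pos: [0.4953, -0.0442, 0.0409]
tool_rot: [180.0, -0.0, 56.9]
force: [-0.3, -0.5, 0.5]
grip_width: 0.0403
grasp_force: 0.4
```

Call:
play_rows([
  [[0.002, 0, -0.0003, 0, 0, 0, 0.04], [0.0035, 0, -0.0005, 0, 0, 0, 0.04], [0.0035, 0, -0.0005, 0, 0, 0, 0.04], [0.0035, 0, -0.0005, 0, 0, 0, 0.04], [0.0035, 0, -0.0005, 0, 0, 0, 0.04], [0.0035, 0, -0.0005, 0, 0, 0, 0.04], [0.0035, 0, -0.0005, 0, 0, 0, 0.04], [0.0035, 0, -0.0005, 0, 0, 0, 0.04], [0.0035, 0, -0.0005, 0, 0, 0, 0.04], [0.003, 0, -0.0004, 0, 0, 0, 0.04], [0.002, 0, -0.0003, 0, 0, 0, 0.04], [0.001, 0, -0.0001, 0, 0, 0, 0.04]],
])

```text
time_s: 9.4
tool_pos: [0.5149, -0.014, 0.0461]
tool_rot: [180.0, -0.0, 56.9]
force: [-0.3, -0.6, 0.5]
grip_width: 0.0399
grasp_force: 0.4
```

```bash
python3 -c "
from chk import *
chk(.112,'c3.png')"
```

```text
pos [ 0.5149 -0.014   0.046 ] [ 1.800e+02 -1.000e-02  5.692e+01] t 9.5 F [ 0.38 -0.02  0.09]
target [ 0.5178 -0.0108  0.047 ] rot [ 0.     -0.0003  0.0004] d now [ 0.0042  0.0007 -0.001 ] d after turn [ 0.0042  0.0007 -0.001 ]
h of TCP 0.1048 lat 0.0007
```

View pics/c3.png

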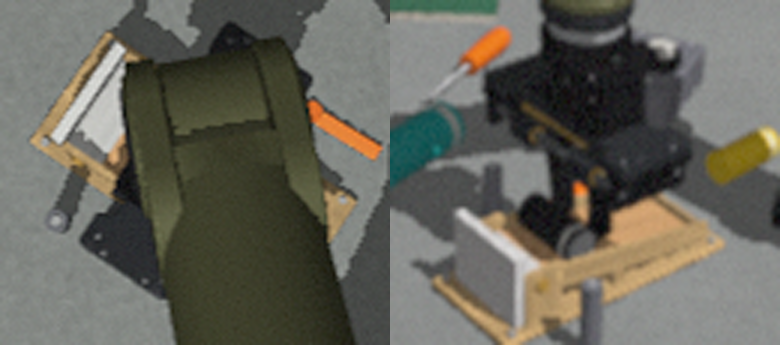

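Call:
play_rows([
  [[0.002, 0, -0.0007, 0, 0, 0, 0.04], [0.003, 0, -0.0007, 0, 0, 0, 0.04], [0.003, 0, -0.0006, 0, 0, 0, 0.04], [0.003, 0, -0.0005, 0, 0, 0, 0.04], [0.003, 0, -0.0004, 0, 0, 0, 0.04], [0.003, 0, -0.0004, 0, 0, 0, 0.04], [0.003, 0, -0.0004, 0, 0, 0, 0.04], [0.003, 0, -0.0004, 0, 0, 0, 0.04], [0.002, 0, -0.0003, 0, 0, 0, 0.04], [0.002, 0, -0.0003, 0, 0, 0, 0.04], [0.002, 0, -0.0003, 0, 0, 0, 0.04], [0.002, 0, -0.0003, 0, 0, 0, 0.04]],
])

```text
time_s: 10.8
tool_pos: [0.5318, 0.0118, 0.0513]
tool_rot: [180.0, 0.0, 56.9]
force: [0.0, -0.6, 0.2]
grip_width: 0.0397
grasp_force: 0.2
```

Call:
play_rows([
  [[0.002, 0, -0.0003, 0, 0, 0, 0.04], [0.002, 0, -0.0003, 0, 0, 0, 0.04], [0.002, 0, -0.0003, 0, 0, 0, 0.04], [0.002, 0, -0.0003, 0, 0, 0, 0.04], [0.001, 0, -0.0001, 0, 0, 0, 0.04], [0.001, 0, -0.0001, 0, 0, 0, 0.04], [0, 0, 0, 0, 0, 0, 0.04], [0, 0, 0, 0, 0, 0, 0.04], [0, 0, 0, 0, 0, 0, 0.04]],
])

```text
time_s: 11.7
tool_pos: [0.5371, 0.02, 0.0527]
tool_rot: [180.0, 0.0, 56.9]
force: [-0.2, 0.7, 0.4]
grip_width: 0.0402
grasp_force: 0.0
```

```bash
python3 -c "
from chk import *
chk(.147,'c4.png')"
```

```text
pos [0.5372 0.02   0.0527] [1.800e+02 1.000e-02 5.691e+01] t 11.8 F [ 0.48  0.75 -0.18]
target [0.5367 0.0182 0.0519] rot [0.0001 0.0002 0.0001] d now [-0.0018  0.0006  0.0009] d after turn [-0.0018  0.0006  0.0009]
h of TCP 0.1454 lat 0.0006
```

View pics/c4.png

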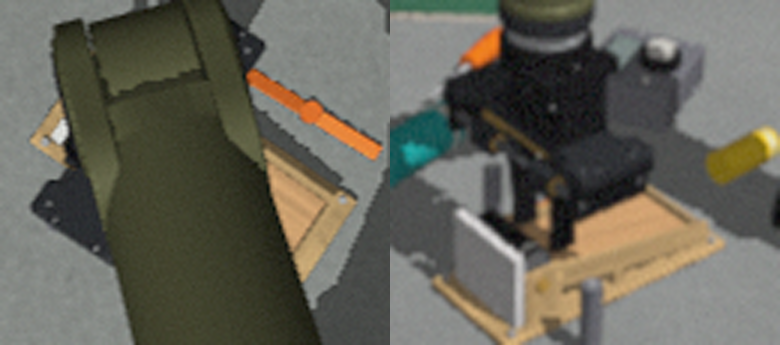

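Call:
play_rows([
  [[-0.004, 0, -0.001, 0, 0, 0, 0.04], [-0.006, 0, -0.01, 0, 0, 0, 0.04], [0, 0, -0.03, 0, 0, 0, 0.04], [0, 0, -0.03, 0, 0, 0, 0.02], [0, 0, -0.03, 0, 0, 0, 0], [-0.04, 0, -0.02, 0, 0, 0, 0], [-0.045, 0, 0, 0, 0, 0, 0], [-0.045, 0, 0, 0, 0, 0, 0], [-0.045, 0, 0, 0, 0, 0, 0], [-0.045, 0, 0, 0, 0, 0, 0], [0, 0, 0, 0, 0, 0, 0]],
])

```text
time_s: 13.0
tool_pos: [0.4077, -0.1786, 0.1743]
tool_rot: [180.0, 0.2, 56.3]
force: [1.3, 0.3, -0.1]
grip_width: 0.0005
grasp_force: 0.0
```

```bash
python3 - <<'E'
from chk import *
c=shot('top');im=c['frame'];g=im.mean(2)
x0,y0=405,200; a=im[y0:235,x0:436].astype(int)
sat=a.max(2)-a.min(2); g=a.mean(2)
print(g[::1,::2].astype(int))
s=read_camera('side')
T=cv2.resize(cv2.cvtColor(im,cv2.COLOR_RGB2BGR)[165:280,225:355],(390,345),interpolation=2)
S=cv2.resize(cv2.cvtColor(s['frame'],cv2.COLOR_RGB2BGR)[195:250,245:310],(390,330),interpolation=2)
B=cv2.resize(cv2.cvtColor(im,cv2.COLOR_RGB2BGR)[180:240,380:450],(390,250),interpolation=2)
B2=cv2.resize(cv2.cvtColor(s['frame'],cv2.COLOR_RGB2BGR)[150:192,285:335],(390,250),interpolation=2)
cv2.imwrite('pics/c5.png',np.vstack([np.hstack([T[:330],S]),np.hstack([B,B2])]))
print(get_obs()['tool_pos'])
E
```

```text
[[103 123 123 123 122 125 124 121 120 125 121 121 121 124 123  77]
 [100 127 124 122 122 121 123 123 122 120 122 121 122 124 123  89]
 [ 82 114 112 118 121 121 121 123 126 122 120 123 124 123 125  76]
 [ 61  50  55  64  88 105 116 116 116 122 121 124 121 120 127  78]
 [114 112 100  92  66  57  51  43  68  91 104 115 112 118 124  71]
 [110 109 111 111 115 108 110  48  59  60  59  55  48  80  90  91]
 [107 108 110 110 105  56  59  58  62  89 105 114  91  83  57  92]
 [109 108 109 112  80  59  60  57  58  53  55 106 108 110 113 110]
 [109 112 107 114  56  41  17  20  27  44  57  92 108 107 108 110]
 [105 109 110 108  42  21  23  13   8   5  51  96 110 107 110 107]
 [110 108 111  82  14  17  20  41  51  16  27  92 108 107 105 105]
 [109 107 111  36  23  23  46 119 141  90  18  42 109 108 108 106]
 [110 113 110  17  22  21 118 184 184 180  79  15 112 110 108 111]
 [109 107  81  17  24  59 178 183 179 182 145   9 110 110 109 109]
 [107 109  79  13  21  98 184 182 177 178 182  21  92 107 108 108]
 [107 111  75  14  26 141 189 185 181 181 187  55  93 106 111 108]
 [109 109  73  24  26 145 19
[... 583 characters left out ...]
9 109 110 101  52  40  33  31  65 100 112 109 109 108 110]
 [108 111 107 109 110 101  75  75  78 106 112 108 108 111 111 108]
 [ 90 113 111 111 111 112 114 113 111 110 107 110 110 109 108 109]
 [ 23 102 111 105 108 109 111 109 108 112 112 107 112 107 109 105]
 [ 19  28  72  89  98 103 110 105 107 108 110 111 112 110 108 106]
 [ 24  21  52  98  99  82  76  82  91 100 110 108 108 106 111 110]
 [ 22  25  17 106 135 136 116 115  96  91  81  78  82  92 104 110]
 [ 30  28  23  32 119 137 138 136 141 134 121 122 111  95  87  78]
 [ 22  21  24  22  51 132 135 132 136 132 133 135 135 136 137 129]
 [ 24  24  23  24  19  79 134 137 130 129 129 138 132 130 135 133]]
[ 0.41230356 -0.17158123  0.17428416]
```

View pics/c5.png

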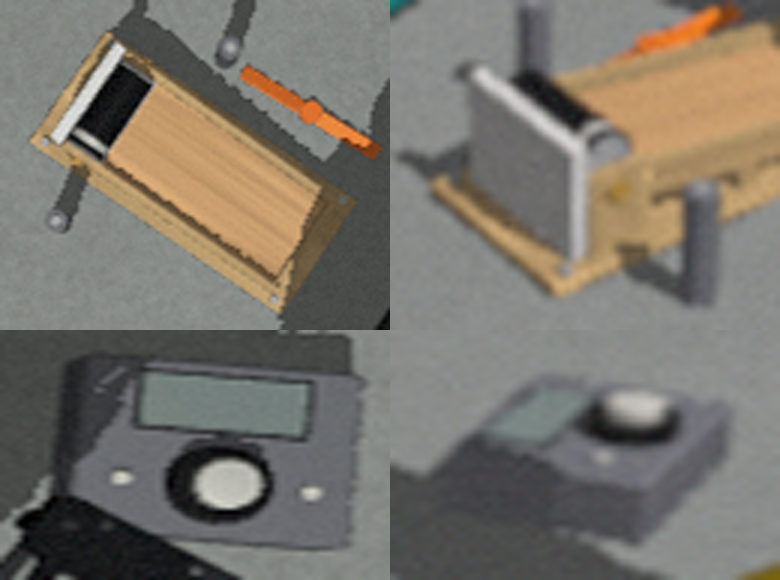

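```bash
python3 - <<'E'
from chk import *
top=read_camera('top');side=read_camera('side');uv=[]
for c,(x0,y0,x1,y1),th in((top,(412,206,430,226),110),(side,(310,155,326,168),150)):
    g=c['frame'].mean(2)[y0:y1,x0:x1]; m=(g>th).astype(np.uint8)
    n,l,st,ce=cv2.connectedComponentsWithStats(m); k=1+np.argmax(st[1:,4]); uv.append(ce[k]+[x0,y0]); print(ce[k]+[x0,y0],st[k])
r=least_squares=__import__('scipy.optimize').optimize.least_squares(lambda P:np.r_[proj(top,P)[0]-uv[0],proj(side,P)[0]-uv[1]],[.53,-.32,.05])
print(r.x,r.fun); print(back(top,uv[0],.056),back(side,uv[1],.056))
P=r.x.copy();P[:2]=back(top,uv[0],.056)[0,:2];P[2]=.10
rel(P,56.9)
E
```

```text
[420.57391304 216.54782609] [  3   5  12  12 115]
[316.37037037 161.92592593] [ 3  5  8  5 27]
[ 0.52711395 -0.31834266  0.06048599] [-0.06476913 -0.26776058  0.43151154  0.01912704]
[[ 0.52678496 -0.31988093  0.056     ]] [[ 0.53074281 -0.32639108  0.056     ]]
pos [ 0.4122 -0.1715  0.1738] [-1.800e+02 -1.000e-02  5.706e+01] t 13.4 F [ 0.43 -0.55 -0.73]
target [ 0.5268 -0.3199  0.1   ] rot [-0.     -0.0001  0.0027] d now [-0.0622  0.1768  0.0738] d after turn [-0.0618  0.177   0.0738]
```

Call:
play_rows([
  [[-0.0124, 0.0353, 0, 0, 0, 0, 0], [-0.0124, 0.0353, 0, 0, 0, 0, 0], [-0.0124, 0.0353, 0, 0, 0, 0, 0], [-0.0124, 0.0353, 0, 0, 0, 0, 0], [-0.0124, 0.0353, 0, 0, 0, 0, 0], [0, 0, 0.03, 0, 0, 0, 0], [0, 0, 0.03, 0, 0, 0, 0], [0, 0, 0.03, 0, 0, 0, 0], [0, 0, 0.01, 0, 0, 0, 0], [0, 0, 0, 0, 0, 0, 0], [0, 0, 0, 0, 0, 0, 0]],
])

```text
time_s: 14.5
tool_pos: [0.5267, -0.3209, 0.075]
tool_rot: [179.9, -0.0, 56.9]
force: [0.7, -0.5, 0.8]
grip_width: 0.0006
grasp_force: 0.0
```

Call:
play_rows([
  [[0, 0, 0.003, 0, 0, 0, 0], [0, 0, 0.003, 0, 0, 0, 0], [0, 0, 0.003, 0, 0, 0, 0], [0, 0, 0.002, 0, 0, 0, 0], [0, 0, 0, 0, 0, 0, 0], [0, 0, 0, 0, 0, 0, 0]],
])

```text
time_s: 15.1
tool_pos: [0.5259, -0.3211, 0.0632]
tool_rot: [180.0, 0.0, 56.9]
force: [0.4, -0.6, 1.6]
grip_width: 0.0004
grasp_force: 1.0
```

Call:
play_rows([
  [[0.002, 0, 0, 0, 0, 0, 0], [0, 0, 0.001, 0, 0, 0, 0], [0, 0, 0.001, 0, 0, 0, 0], [0, 0, 0.001, 0, 0, 0, 0], [0, 0, 0, 0, 0, 0, 0]],
])

```text
time_s: 15.6
tool_pos: [0.5269, -0.3195, 0.0599]
tool_rot: [180.0, 0.0, 56.9]
force: [-0.7, -1.7, 4.6]
grip_width: 0.0005
grasp_force: 2.0
```

Call:
play_rows([
  [[0, 0, 0.001, 0, 0, 0, 0], [0, 0, 0.001, 0, 0, 0, 0], [0, 0, 0, 0, 0, 0, 0]],
])

```text
time_s: 15.9
tool_pos: [0.5269, -0.3196, 0.0584]
tool_rot: [180.0, 0.0, 56.9]
force: [-2.2, -1.2, 7.9]
grip_width: 0.0003
grasp_force: 3.7
```

Call:
play_rows([
  [[0, 0, 0.001, 0, 0, 0, 0], [0, 0, 0.001, 0, 0, 0, 0], [0, 0, 0, 0, 0, 0, 0]],
])

```text
time_s: 16.2
tool_pos: [0.5269, -0.3196, 0.0583]
tool_rot: [180.0, 0.1, 56.9]
force: [-6.0, 1.5, 16.9]
grip_width: 0.0007
grasp_force: 8.5
```

Call:
play_rows([
  [[0, 0, 0.001, 0, 0, 0, 0], [0, 0, 0, 0, 0, 0, 0], [0, 0, 0, 0, 0, 0, 0]],
])

```text
time_s: 16.5
tool_pos: [0.527, -0.3196, 0.0582]
tool_rot: [179.9, 0.1, 56.9]
force: [-7.0, 2.5, 20.9]
grip_width: 0.0004
grasp_force: 10.8
```

Call:
play_rows([
  [[0, 0, -0.005, 0, 0, 0, 0], [0, 0, -0.01, 0, 0, 0, 0], [0, 0, -0.03, 0, 0, 0, 0], [0, 0, -0.04, 0, 0, 0, 0], [0, 0, -0.03, 0, 0, 0, 0], [0, 0, 0, 0, 0, 0, 0], [0, 0, 0, 0, 0, 0, 0], [0, 0, 0, 0, 0, 0, 0]],
])

```text
time_s: 17.3
tool_pos: [0.5259, -0.3183, 0.168]
tool_rot: [-179.8, -0.0, 56.9]
force: [-0.2, 0.9, 0.5]
grip_width: 0.0005
grasp_force: 0.0
```

```bash
python3 - <<'E'
from h import *
a=cv2.imread('pics/c5.png')
c=shot('side');s=[ [int(x) for x in q['extent']] for q in silhouettes('side','cell')];print(s, get_obs()['force'],get_obs()['tool_pos'])
print(sign_off())
E
```

```text
[[230, 177, 263, 198], [352, 195, 380, 220], [327, 185, 350, 201], [267, 205, 282, 223]] [-0.10493705  0.17437508 -0.96264537] [ 0.52581647 -0.31850379  0.16786654]
the job is handed in; nothing more can be done
None
```

I pushed the cell up the ramp into the seat, where the pictures show it resting against the stop. I then pressed the start button to its hard stop (about 6 mm travel, 21 N) and released it, and handed the job in with the arm clear at about 17 s; no verdict came back.

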